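# Gather the steel caps in one corner of the closed parts tote

## Task

On the dental cart, shut the clear lid of the small parts tote, then pick the tote up by its blue grip bar and tip it so that all four loose steel caps slide together into one corner: of the two corners at the grip-bar end, the one on the same side as the dark blue dish. Finish while still holding the tote steady in the air, about a hand's breadth clear of the table, lid shut and clearly tipped down towards that corner with the caps gathered there; do not put it down or let go. Do not lift it with the lid open, and leave the dish, bottle and dispenser where they are and out of contact with the tote.

Things in the scene. Friction and masses are not known exactly. Their poses are not given: they have to be found in the camera images.
- tote: light blue open parts tote, outside 128 (x) by 108 (y) by 42 mm high, walls and floor 4 mm thick, 0.24 to 0.36 kg with lid (varies). Origin at the centre of its underside, z up, -x towards its grip-bar end, +x towards the lid's hinge, +y its left seen from the grip-bar end looking towards the hinge. It stands loose on the table (surface z = 0), the grip-bar end roughly towards the robot
- grip_bar (a point): centre of the tote's blue grip bar: 12 mm thick (tote x), 102 mm long (tote y), 20 mm high, held by two posts (each 12 mm wide in tote y, centred 45 mm either side of the middle, up to 65 mm above the table) over the end wall; this point is at (-70, 0, 72) mm in the tote frame. Its underside is 62 mm above the tote's underside, about 15 mm above the closed lid's top. Take it from above, fingers closing along tote x. Axes as the tote
- lid (a joint): angle of the clear hinged lid, rad: 0 shut flat on the rim, growing as it opens upwards (1.57 upright), at most 1.6. It is a plate 128 mm (from hinge to free edge) by 108 mm by 4 mm, with a 3 mm high blue rim strip 6 mm wide round its outer (upper) face, 50 g. A stiff hinge (0.045 N m) holds it wherever it is left; a push of 1 N near its free edge moves it
- lid_hinge (a point): middle of the lid's hinge line, along tote y, at (64, 0, 42.5) mm in the tote frame; z is the lid's outward normal and -x runs from the hinge to its free edge (it turns with the lid)
- lid_edge (a point): middle of the lid's free edge, at its outer face, 128 mm from the hinge; shut, it lies at the grip-bar end
- corner_left (a point): inner floor corner of the tote at the grip-bar end, +y side: (-60, 50, 4) mm in the tote frame
- corner_right (a point): inner floor corner of the tote at the grip-bar end, -y side: (-60, -50, 4) mm in the tote frame
- dir_left (a point): middle of the tote's floor; its x axis points along the floor to corner_left
- dir_right (a point): middle of the tote's floor; its x axis points along the floor to corner_right
- cap0: loose polished steel handpiece cap, a plain disc 15 mm in diameter and 9 mm tall, 12 g, in the tote; origin at the centre of its underside. Very slippery on the tote's smooth floor and walls (friction about 0.15 to 0.22), so that it slides from roughly 13 degrees of slope and slides along a wall into a corner from roughly 25 degrees of diagonal slope
- cap1: loose polished steel handpiece cap, a plain disc 15 mm in diameter and 9 mm tall, 12 g, in the tote; origin at the centre of its underside. Very slippery on the tote's smooth floor and walls (friction about 0.15 to 0.22), so that it slides from roughly 13 degrees of slope and slides along a wall into a corner from roughly 25 degrees of diagonal slope
- cap2: loose polished steel handpiece cap, a plain disc 15 mm in diameter and 9 mm tall, 12 g, in the tote; origin at the centre of its underside. Very slippery on the tote's smooth floor and walls (friction about 0.15 to 0.22), so that it slides from roughly 13 degrees of slope and slides along a wall into a corner from roughly 25 degrees of diagonal slope
- cap3: loose polished steel handpiece cap, a plain disc 15 mm in diameter and 9 mm tall, 12 g, in the tote; origin at the centre of its underside. Very slippery on the tote's smooth floor and walls (friction about 0.15 to 0.22), so that it slides from roughly 13 degrees of slope and slides along a wall into a corner from roughly 25 degrees of diagonal slope
- dish: dark blue open dish, 150 (x) by 90 (y) by 30 mm high, loose; origin at the centre of its underside. It stands either to the left (+y) or to the right (-y) of the tote and tells which corner: left dish, corner_left; right dish, corner_right
- bottle: closed white bottle, 64 mm in diameter and 155 mm tall, loose, on the other side of the tote from the dish; origin at the centre of its underside
- dispenser: cotton roll dispenser, light blue base and clear cover, 100 by 100 by 127 mm, loose, at the far right; origin at the centre of its underside
Things that resemble listed ones, but are neither listed nor needed, are in the scene too. Leave any brown or green look-alike of the tote alone.

How it is judged:
On the way, in this order (a step that is already met when the one before it is completed fails the run):
1. the lid is shut with the tote standing on the table (value of joint lid below 0.08 rad and height (world z) of tote below 0.012 m and angle between tote's own z axis and vertical below 0.12 rad), for 0.2 s.
2. the tote is lifted clear of the table by the fingers, lid shut (value of joint lid below 0.08 rad and height (world z) of tote above 0.03 m and contact force between the fingers and tote above 1 N), for 0.2 s.
At the end, for the whole second after the job is handed in: Fingers hold the tote still in the air: lid within 0.08 rad of shut; tote tilted 0.2 to 1 rad, its floor sloping at least 0.2 rad down to the dish-side corner at the bar end, that corner over 50 mm up; all four caps at rest within 60 mm of it; the tote touches no bystander (value of joint lid below 0.08 rad and ((world y of dish above 0 m and distance between each of cap0, cap1, cap2, cap3 and corner_left below 0.06 m and height (world z) of corner_left above 0.05 m and angle between dir_left's own x axis and vertical above 1.7708 rad) or (world y of dish below 0 m and distance between each of cap0, cap1, cap2, cap3 and corner_right below 0.06 m and height (world z) of corner_right above 0.05 m and angle between dir_right's own x axis and vertical above 1.7708 rad)) and angle between tote's own z axis and vertical between 0.2 and 1 rad and contact force between the fingers and tote above 1 N and linear speed of tote below 0.03 m/s and angular speed of tote below 0.2 rad/s and linear speed of each of cap0, cap1, cap2, cap3 below 0.05 m/s and contact force between tote and dish below 0.2 N and contact force between tote and bottle below 0.2 N and contact force between tote and dispenser below 0.2 N); the arm keeps its last pose, push and grip.
It fails at once if the tote is lifted with its lid open (height (world z) of tote above 0.03 m and value of joint lid above 0.3 rad).
It fails at once if the dish is disturbed (moved more than 20 mm) (distance of dish from where it was at the start of the episode above 0.02 m).
It fails at once if the bottle is disturbed (moved more than 20 mm) (distance of bottle from where it was at the start of the episode above 0.02 m).
It fails at once if the dispenser is disturbed (moved more than 20 mm) (distance of dispenser from where it was at the start of the episode above 0.02 m).
It also fails if it takes over 51 s, if anything falls off the work surface, if the arm or the gripper's body presses on something with over 40 N, if the wrist force passes 120 N, or if a joint passes its speed limit or range.

## Robot

A 7-joint arm with a two-finger parallel gripper is mounted at the origin on the work surface. World frame = base frame: x ahead of the robot, y to its left, z up, the work surface at z = 0. Lengths are in m, angles in rad, forces in N, time in s.
With the tool pointing down it reaches from about 0.4 to 0.85 m from the base axis. Payload 10.4 kg.
Tool frame: the origin (TCP) lies midway between the tips of the shut fingers; the grasp point (between the pads) lies 19 mm behind it; z points along the fingers, y is the line along which they close (so a half turn about z gives the same grasp; the last joint's range is limited). The gripper opens to 87 mm and grips with 3 to 60 N. Pads are 19 mm wide; open, the fingers measure 117 mm over their backs; the gripper's body (75 mm by 190 mm) begins 51 mm behind the grasp point.
Start: joints at [1.128, 0.332, -0.065, 1.46, 0.022, 1.35, -0.088], TCP at [0.255, -0.571, 0.223] pointing down, gripper open.
Joint ranges: [-2.6, 2.6], [-0.5, 2.12], [-1.47, 1.34], [0.16, 2.42], [-1.27, 4.41], [0.06, 2.06], [-2.6, 2.6]. Speed limits (rad/s): [2.22, 2.22, 2.79, 2.79, 3.14, 3.14, 3.14].

## Interface

Orientations are given as a unit quaternion [x, y, z, w].
In Python, from bench import r gives the robot as it stands.
- The arm moves only by the tool move_arm, never from a script. Its argument "targets" is a list of rows, each a list of 3 entries, a list of its own where there are three numbers: the shift along the tool's x, y, z in cm, then the turn, a rotation vector about the tool's x, y, z in rad, then the opening in per cent of the stroke, from 0 (shut) to 100 (fully open). In form: [[[x, y, z], [wx, wy, wz], gripper], ...]. A call has 1 to 20 rows; each row shifts and turns the commanded pose from where the row before left it, along the tool's axes as they then stand; what a row does not reach is not made up. A row lasts 1/8 s, in which the tool goes at most 62.5 mm and 10.7 degrees, less where a joint would pass 70% of its speed; a pose out of reach is approached as far as the arm can. A call with a gripper value outside its range is refused whole. The fingers move at their own pace and stop on an object; "grip_force" is the grip in N (left out, the last holds). Time passes only in rows, so rows that do not move let the fingers close. It gives the time, the measured TCP pose, the force, the opening and the grip force at its end, in the units of the state.
- r.read_state(): the state, without advancing time (a new reading comes with each control period).
- r.camera(name): name is "scene" or "top" or "wrist"; returns a dict with "image" (420x560x3 uint8, blue, green, red), "vertical_fov" (degrees; the focal length in pixels is half the picture's height over the tangent of half this angle, whatever the lens; pixels are square), "cx", "cy" (the principal point, pixels), "cam_to_world" (4x4, takes a point from camera to world coordinates). Camera axes: x right, y down, z forward; pixel columns grow to the right and rows downward; lengths in m; the calibration is good to about 2 mm. A picture is of the moment at which its call begins. There is no depth.
- r.close_job(): hands the job in; it is judged then, once.
The state is a dict: "time": time; "joint_positions": joint angles; "joint_vel": joint speeds; "joint_torque": joint torques, N m; "ee_pos": TCP position; "eef_rot": TCP orientation; "ft_force": force on the tool from outside, world axes, zero at the start; "torque": the same for the moment, N m; "width": finger opening in m; "grip_force": force on a finger pad.
Only numpy, scipy, OpenCV 4.12 (cv2) and the standard library are available. Lean on these libraries where they do the work, as an engineer would, in place of code of your own. Each camera call takes 0.05 s, during which the arm holds its last target. There are 200 camera calls.

## Working session

There is one attempt and no reset: what is moved stays moved. The work goes in short steps, Python scripts to look and compute and a tool call to move; the robot and the scene stay as the last step left them, time stands still between calls to the robot, and variables do not carry over. Pictures are saved under pics/ and viewed, at most 10 in all, crops included, and the job is handed in when it is done.

Besides the shell and the picture viewer there is one more tool, called after "Request:" as name(argument=value, ...) on one line, values as JSON. move_arm: Moves the arm, as the interface text tells. Its arguments: {"type":"object","properties":{"targets":{"type":"array"},"grip_force":{"type":"number"}},"required":["targets"]}

```bash
ls; mkdir -p pics
python3 - <<'E'
from bench import r
import cv2
for n in("scene","top"):
    c=r.camera(n); cv2.imwrite(f"pics/{n}0.png",c["image"]); print(n,c["vertical_fov"],c["cx"],c["cy"],c["cam_to_world"])
s=r.read_state(); print(s)
E
```

```text
pics
scene 51.66329043291279 277.26840829528936 203.87929346639405 [[-0.85440285  0.29621704 -0.42690894  1.01960476]
 [ 0.51949783  0.46980658 -0.71372529  0.74892999]
 [-0.01085297 -0.83158718 -0.55528819  0.62266444]
 [ 0.          0.          0.          1.        ]]
top 45.42786169842567 276.84068066867343 200.59992366393624 [[ 0.0058875  -0.99127365  0.13168861  0.42285286]
 [-0.99971988 -0.0088536  -0.02194941  0.01624536]
 [ 0.02292379 -0.1315225  -0.9910481   1.25574488]
 [ 0.          0.          0.          1.        ]]
{'time': 0.1, 'joint_positions': array([ 1.12839696,  0.33279386, -0.06466296,  1.46087081,  0.02165381,
        1.34987324, -0.08851522]), 'joint_vel': array([-0.00216703, -0.00247473, -0.00097584, -0.00218167, -0.00125092,
       -0.00091488, -0.00054305]), 'joint_torque': array([ 9.74494469e-04, -6.24546146e+01,  2.47272535e-02, -3.90718138e+01,
       -6.13014470e-02,  3.65212793e-02,  6.48134346e-05]), 'ee_pos': array([ 0.25455655, -0.57043777,  0.22183623]), 'eef_rot': array([ 9.78053601e-01,  2.08352498e-01, -1.88567230e-04, -5.95620733e-04]), 'ft_force': array([-0.87585076, -0.00454129,  0.37217863]), 'torque': array([0.00992865, 0.03112758, 0.00595134]), 'grip_force': 0.0, 'width': 0.08703801001709165}
```

View pics/scene0.png

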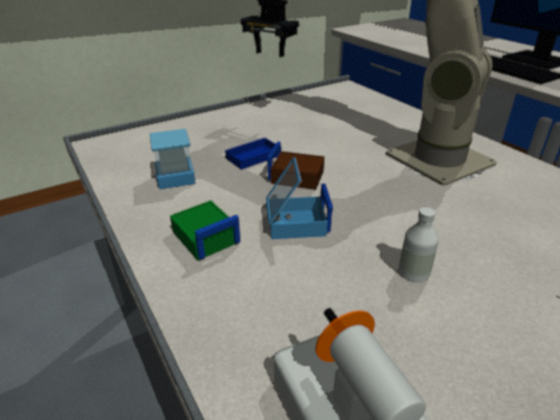

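View pics/top0.png

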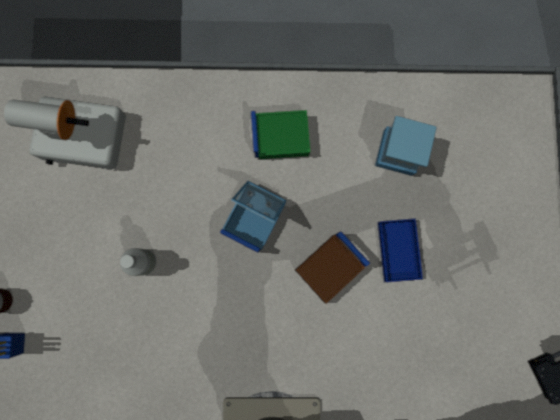

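The dish (dark blue, top view about 400,250) is on the right, so the target is corner_right. The tote is at about (253,215) with its lid up, its bar end at (240,240), and the brown look-alike close by on the right. I'll enlarge both views to fit its pose.

Run:
```python
import cv2, numpy as np
a=cv2.imread("pics/top0.png")[160:280,200:320]; b=cv2.imread("pics/scene0.png")[150:250,250:350]
a=cv2.resize(a,(400,400),interpolation=cv2.INTER_CUBIC);b=cv2.resize(b,(400,400),interpolation=cv2.INTER_CUBIC)
cv2.imwrite("pics/crop0.png",np.hstack([a,b]))
```

```text
(no output)
```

View pics/crop0.png

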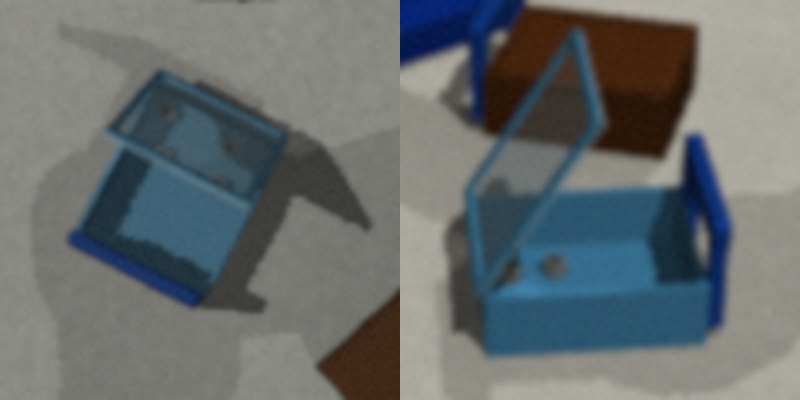

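```bash
cat > h.py <<'E'
import numpy as np
from scipy.spatial.transform import Rotation as R
def proj(c,P):
    T=np.linalg.inv(c["cam_to_world"]); f=210/np.tan(np.radians(c["vertical_fov"]/2))
    p=np.atleast_2d(P)@T[:3,:3].T+T[:3,3]
    return p[:,:2]/p[:,2:]*f+[c["cx"],c["cy"]]
def back(c,uv,z):
    M=c["cam_to_world"]; f=210/np.tan(np.radians(c["vertical_fov"]/2))
    d=M[:3,:3]@np.array([(uv[0]-c["cx"])/f,(uv[1]-c["cy"])/f,1]); return M[:3,3]+d*(z-M[2,3])/d[2]
def pt(p,P,lid=False):
    P=np.array(P,float)
    if lid: P=R.from_euler('y',p[3]).apply(P)+[.064,0,.0425]
    return R.from_euler('z',p[2]).apply(P)+[p[0],p[1],0]
E
python3 - <<'E'
from bench import r
from h import *
from scipy.optimize import least_squares
ct,cs=r.camera("top"),r.camera("scene")
D=[]
t=lambda u,v:(200+.3*u,160+.3*v); s=lambda u,v:(250+.25*u,150+.25*v)
L=.128
D=[(ct,t(75,238),(-.07,.051,.082),0),(ct,t(199,298),(-.07,-.051,.082),0),
(ct,t(107,130),(-L,.054,.004),1),(ct,t(255,198),(-L,-.054,.004),1),(ct,t(160,72),(0,.054,.004),1),(ct,t(285,130),(0,-.054,.004),1),
(cs,s(83,292),(0,.054,.004),1),(cs,s(70,190),(0,-.054,.004),1),(cs,s(204,122),(-L,.054,.004),1),(cs,s(176,32),(-L,-.054,.004),1),
(cs,s(326,228),(-.07,.051,.082),0),(cs,s(293,140),(-.07,-.051,.082),0),(cs,s(88,355),(.064,.054,0),0),(cs,s(308,340),(-.064,.054,0),0)]
f=lambda p:np.concatenate([proj(c,pt(p,P,l))[0]-uv for c,uv,P,l in D])
b=back(ct,(253,215),0)
for lid in(.7,1.2):
  o=least_squares(f,[b[0],b[1],-.4,lid],loss='soft_l1'); print(o.x,o.cost);
print(f(o.x).reshape(-1,2).round(1))
p=o.x
for n,P,l in(("bar",(-.07,0,.072),0),("edge",(-L,0,.004),1),("hinge",(0,0,0),1)): print(n,pt(p,P,l).round(4))
print("dish",back(ct,(401,250),.0),"bottle",back(ct,(130,262),.155),"brown",back(ct,(333,268),.04),back(ct,(356,250),.08))
E
```

```text
[ 0.54611936  0.0455254  -0.446449    1.02949417] 13.907333632131259
[ 0.54611936  0.0455254  -0.44644901  1.02949418] 13.907333632131794
[[-2.1  0. ]
 [-0.1  1.2]
 [-1.3  0.5]
 [-1.7  1.5]
 [-2.  -0.1]
 [ 0.2  1.7]
 [-0.7  0.5]
 [-1.3  0.1]
 [-1.  -0.8]
 [-0.7 -1.8]
 [-0.6 -2. ]
 [-0.8 -3.3]
 [-0.1  0.3]
 [-0.4  0.1]]
bar [0.483  0.0757 0.072 ]
edge [0.5475 0.0449 0.1543]
hinge [0.6038 0.0179 0.0425]
dish [ 0.46755107 -0.32367592  0.        ] bottle [0.43223775 0.30893319 0.155     ] brown [ 0.42185106 -0.14693757  0.04      ] [ 0.46399678 -0.1959731   0.08      ]
```

Request:
move_arm(targets=[[[2, -1.6, 0], [0, 0, 0], 0], [[4, -3.1, 0], [0, 0, 0], 0], [[4, -3.1, 0], [0, 0, 0], 0], [[4, -3.1, 0], [0, 0, 0], 0], [[4, -3.1, 0], [0, 0, 0], 0], [[4, -3.1, 0], [0, 0, 0], 0], [[4, -3.1, 0], [0, 0, 0], 0], [[4, -3.1, 0], [0, 0, 0], 0], [[4, -3.1, 0], [0, 0, 0], 0], [[4, -3.1, 0], [0, 0, 0], 0], [[4, -3.1, 0], [0, 0, 0], 0], [[4, -3.1, 0], [0, 0, 0], 0], [[4, -3.1, 0], [0, 0, 0], 0], [[4, -3.1, 0], [0, 0, 0], 0], [[0, 0, 0], [0, 0, -0.15], 0], [[0, 0, 0], [0, 0, -0.15], 0], [[0, 0, 0], [0, 0, -0.15], 0], [[0, 0, 0], [0, 0, -0.15], 0], [[0, 0, 0], [0, 0, -0.105], 0], [[0, 0, 0], [0, 0, 0], 0]])

```text
time: 2.7
ee_pos: [0.577, 0.0319, 0.2223]
eef_rot: [0.846, 0.533, -0.0, -0.0]
ft_force: [0.3, -0.4, -0.3]
width: 0.0003
grip_force: 0.0
```

Request:
move_arm(targets=[[[0, 0, 3], [0, 0, 0], 0], [[0, 0, 3], [0, 0, 0], 0], [[0, 0, 2.5], [0, 0, 0], 0], [[0, 0, 1.3], [0, 0, 0], 0], [[0, -0.85, 0.65], [0, 0, 0], 0], [[0, -0.85, 0.65], [0, 0, 0], 0], [[0, -0.55, 0.7], [0, 0, 0], 0], [[0, -0.55, 0.7], [0, 0, 0], 0], [[0, -0.45, 0.8], [0, 0, 0], 0], [[0, -0.45, 0.8], [0, 0, 0], 0], [[0, -0.25, 0.9], [0, 0, 0], 0], [[0, -0.25, 0.9], [0, 0, 0], 0], [[0, -0.1, 0.8], [0, 0, 0], 0], [[0, -0.1, 0.6], [0, 0, 0], 0], [[0, 0, 0.2], [0, 0, 0], 0], [[0, 0, 0], [0, 0, 0], 0]])

```text
time: 4.7
ee_pos: [0.5375, 0.0509, 0.0475]
eef_rot: [0.846, 0.533, -0.0, 0.0]
ft_force: [0.1, 0.6, 0.7]
width: 0.0004
grip_force: 0.0
```

Run:
```python
from bench import r
import cv2,numpy as np
s=r.read_state();print(s["ee_pos"],s["ft_force"])
a=r.camera("top")["image"][160:280,200:320]; b=r.camera("scene")["image"][150:250,250:350]
f=lambda a:cv2.resize(a,(400,400),interpolation=cv2.INTER_CUBIC)
cv2.imwrite("pics/crop1.png",np.hstack([f(a),f(b)]))
```

```text
[0.53746339 0.05090564 0.04751571] [0.06736375 0.60038112 0.68581694]
```

View pics/crop1.png

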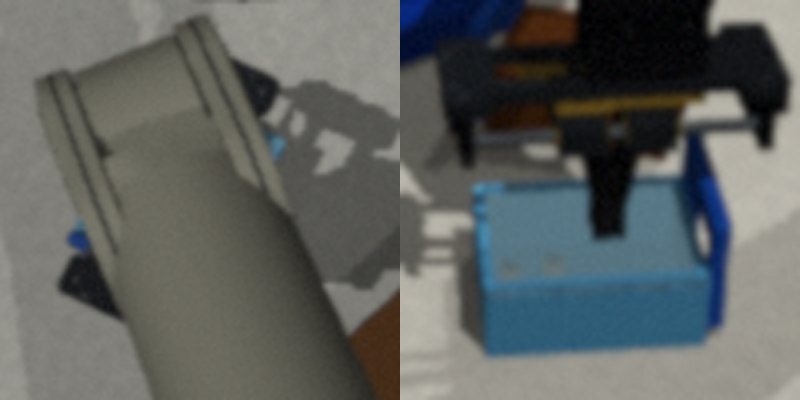

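The lid looks shut, and the tote hasn't moved: its lower corners are still at crop (488,355) and (708,340). I'll press a little more, then rise.

Request:
move_arm(targets=[[[0, 0, 0.2], [0, 0, 0], 0], [[0, 0, 0.1], [0, 0, 0], 0], [[0, 0, 0], [0, 0, 0], 0]])

```text
time: 5.18
ee_pos: [0.5381, 0.0511, 0.0465]
eef_rot: [0.846, 0.533, 0.0, 0.001]
ft_force: [-7.5, 0.3, 21.6]
width: 0.0003
grip_force: 10.7
```

Request:
move_arm(targets=[[[0, 0, -1], [0, 0, 0], 0], [[0, 0, -4], [0, 0, 0], 0], [[0, 0, -5], [0, 0, 0], 0], [[0, -3, 0], [0, 0, 0], 50], [[0, -3, 0], [0, 0, 0], 50], [[0, 0, 0], [0, 0, 0], 50]])

```text
time: 5.92
ee_pos: [0.4821, 0.0777, 0.1449]
eef_rot: [0.845, 0.534, -0.0, 0.001]
ft_force: [0.5, -1.2, -0.1]
width: 0.0228
grip_force: 0.0
```

Run:
```python
from bench import r
from h import *
import cv2
s=r.read_state();print(s["ee_pos"],s["ft_force"],s["width"])
c=r.camera("wrist"); im=c["image"].copy()
b=r.camera("scene")["image"][130:250,230:350]
p=[.5461,.0455,-.4464,0]
for P in [(x,y,.082) for x in(-.064,-.076) for y in(.051,-.051)]+[(0,0,0.004)]:
    u=proj(c,pt(p,P))[0]; print(u.round(1)); cv2.circle(im,tuple(int(v) for v in u),2,(0,0,255),-1)
im=np.hstack([im[::2,::2],cv2.resize(b,(210,210))]) if 0 else im
cv2.imwrite("pics/w1.png",im); cv2.imwrite("pics/s1.png",cv2.resize(b,(480,480),interpolation=cv2.INTER_CUBIC))
```

```text
[0.48212574 0.07766266 0.1449421 ] [ 0.45000647 -1.17164344 -0.10271842] 0.02277720051293003
[286.5 159.6]
[285.2 282.4]
[270.1 159.6]
[270.8 282.4]
[345.8 198.8]
```

View pics/w1.png

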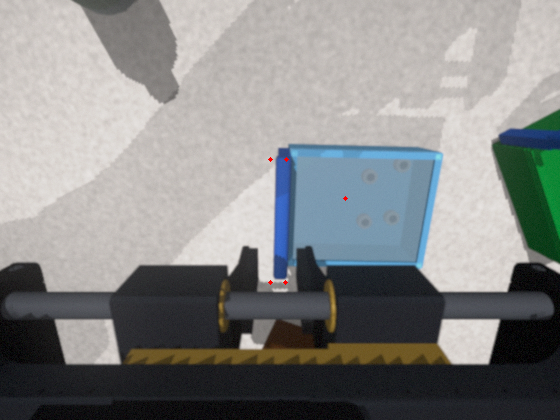

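View pics/s1.png

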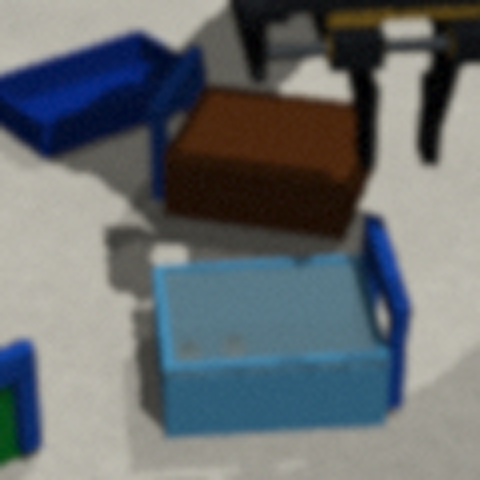

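The wrist view shows the lid shut and the bar at columns 275–289, rows 149–278, which is about 4 mm from my prediction in x and y. I'll correct for that, go down and grip.

Request:
move_arm(targets=[[[0.4, 0.3, 1.5], [0, 0, 0], 50], [[0, 0, 2.5], [0, 0, 0], 50], [[0, 0, 2.5], [0, 0, 0], 50], [[0, 0, 1.5], [0, 0, 0], 50], [[0, 0, 0.8], [0, 0, 0], 50], [[0, 0, 0], [0, 0, 0], 50]])

```text
time: 6.78
ee_pos: [0.4877, 0.0792, 0.0563]
eef_rot: [0.846, 0.533, -0.0, -0.0]
ft_force: [-1.3, -0.4, -0.1]
width: 0.0434
grip_force: 0.0
```

Request:
move_arm(targets=[[[0, 0, 0], [0, 0, 0], 0], [[0, 0, 0], [0, 0, 0], 0], [[0, 0, 0], [0, 0, 0], 0], [[0, 0, 0], [0, 0, 0], 0], [[0, 0, 0], [0, 0, 0], 0], [[0, 0, 0], [0, 0, 0], 0]], grip_force=50)

```text
time: 7.52
ee_pos: [0.4878, 0.0791, 0.0567]
eef_rot: [0.846, 0.533, 0.0, 0.0]
ft_force: [-0.1, -0.8, 3.5]
width: 0.0117
grip_force: 49.9
```

Request:
move_arm(targets=[[[0, 0, -0.3], [0, 0, 0], 0], [[0, 0, -0.8], [0, 0, 0], 0], [[0, 0, -1.2], [0, 0, 0], 0], [[0, 0, -1.5], [0, 0, 0], 0], [[0, 0, -1.5], [0, 0, 0], 0], [[0, 0, -1.5], [0, 0, 0], 0], [[0, 0, -1.5], [0, 0, 0], 0], [[0, 0, -1.5], [0, 0, 0], 0], [[0, 0, -1.5], [0, 0, 0], 0], [[0, 0, -1.5], [0, 0, 0], 0], [[0, 0, -1.2], [0, 0, 0], 0], [[0, 0, -0.6], [0, 0, 0], 0], [[0, 0, 0], [0, 0, 0], 0], [[0, 0, 0], [0, 0, 0], 0]], grip_force=60)

```text
time: 9.28
ee_pos: [0.4874, 0.0791, 0.202]
eef_rot: [0.846, 0.533, -0.0, -0.0]
ft_force: [-0.7, 0.6, -4.1]
width: 0.0114
grip_force: 60.0
```

Run:
```python
from bench import r
import cv2,numpy as np
s=r.read_state();print(s["ee_pos"],s["ft_force"],s["torque"],s["width"],s["joint_positions"].round(2))
b=r.camera("scene")["image"][90:250,200:400]; w=r.camera("wrist")["image"]
cv2.imwrite("pics/lift.png",np.hstack([cv2.resize(b,(400,320),interpolation=cv2.INTER_CUBIC),cv2.resize(w,(400,320))]))
```

```text
[0.4874123  0.07905309 0.20203675] [-0.67535775  0.60709151 -4.05936031] [ 0.09576582  0.16070518 -0.04945823] 0.011389111712610879 [ 0.44  0.11 -0.74  1.79  0.08  1.26 -0.76]
```

View pics/lift.png

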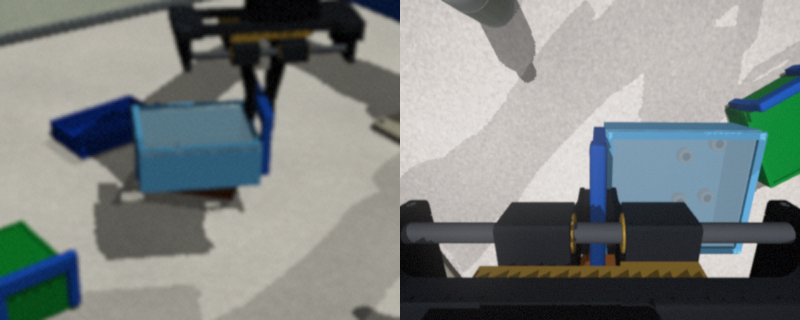

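The tote hangs level with the lid shut. Now I'll tip it towards corner_right (grip-bar end, −y side).

Request:
move_arm(targets=[[[0, 0, 0.5], [-0.023, 0.02, 0], 0], [[0, 0, 0.5], [-0.046, 0.038, 0], 0], [[0, 0, 0.5], [-0.046, 0.038, 0], 0], [[0, 0, 0.5], [-0.046, 0.038, 0], 0], [[0, 0, 0.5], [-0.046, 0.038, 0], 0], [[0, 0, 0.5], [-0.046, 0.038, 0], 0], [[0, 0, 0], [-0.046, 0.038, 0], 0], [[0, 0, 0], [-0.046, 0.038, 0], 0], [[0, 0, 0], [-0.046, 0.038, 0], 0], [[0, 0, 0], [-0.046, 0.038, 0], 0], [[0, 0, 0], [-0.046, 0.038, 0], 0], [[0, 0, 0], [-0.046, 0.038, 0], 0], [[0, 0, 0], [-0.023, 0.02, 0], 0], [[0, 0, 0], [0, 0, 0], 0], [[0, 0, 0], [0, 0, 0], 0], [[0, 0, 0], [0, 0, 0], 0], [[0, 0, 0], [0, 0, 0], 0], [[0, 0, 0], [0, 0, 0], 0], [[0, 0, 0], [0, 0, 0], 0], [[0, 0, 0], [0, 0, 0], 0]])

```text
time: 11.88
ee_pos: [0.4921, 0.0804, 0.1737]
eef_rot: [0.793, 0.5, 0.332, 0.108]
ft_force: [-0.4, -0.4, -3.2]
width: 0.0114
grip_force: 60.0
```

Run:
```python
from bench import r
from h import *
import cv2
s=r.read_state();print(s["ee_pos"],s["ft_force"],s["torque"],s["width"],s["joint_positions"].round(2))
Rt=R.from_quat(s["eef_rot"]).as_matrix(); print("tilt",np.arccos(-Rt[2,2]), "toolx,y z-comp",Rt[2,:2])
b=r.camera("scene")["image"][90:250,200:400]; w=r.camera("wrist")["image"][100:340,260:560]
cv2.imwrite("pics/tilt.png",np.hstack([cv2.resize(b,(400,320),interpolation=cv2.INTER_CUBIC),cv2.resize(w,(400,320))]))
```

```text
[0.49214406 0.08040245 0.17370916] [-0.4005514  -0.35493829 -3.16715401] [-0.22221012  1.34724033 -0.01302285] 0.011399090440755422 [ 0.54 -0.4  -0.66  2.41 -0.77  0.42 -0.  ]
tilt 0.713320009024841 toolx,y z-comp [0.4180584  0.50338693]
```

View pics/tilt.png

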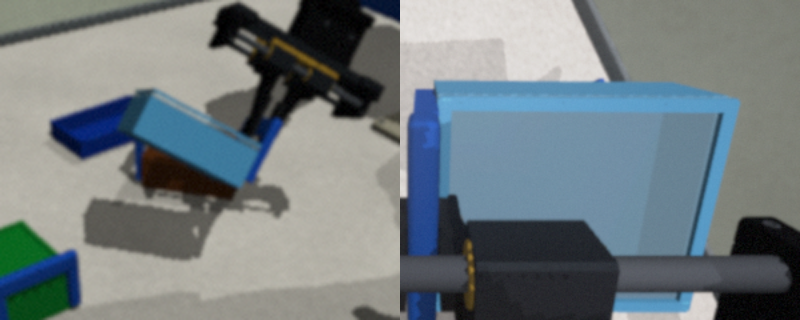

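Run:
```python
from bench import r
from h import *
s=r.read_state(); Q=R.from_quat(s["eef_rot"])
print(100*Q.inv().apply([.06,.01,0]))
for P in [(-.06,-.05,.004),(.064,-.054,0),(.064,.054,0)]:
    d=np.array(P)-[-.067,.005,.056+.0]; print(P,s["ee_pos"]+Q.apply([d[1],d[0],-d[2]]))
```

```text
[2.5452127  3.84452017 3.96756311]
(-0.06, -0.05, 0.004) [0.51483271 0.03780281 0.11498761]
(0.064, -0.054, 0) [ 0.60556477 -0.02417962  0.1727273 ]
(0.064, 0.054, 0) [0.63582431 0.06914609 0.21787897]
```

Joint 4 is close to its limit, so I'll shift the tote 6 cm outward and check the caps.

Request:
move_arm(targets=[[[0.2, 0.3, 0.3], [0, 0, 0], 0], [[0.4, 0.6, 0.6], [0, 0, 0], 0], [[0.4, 0.6, 0.6], [0, 0, 0], 0], [[0.4, 0.6, 0.6], [0, 0, 0], 0], [[0.4, 0.6, 0.6], [0, 0, 0], 0], [[0.4, 0.6, 0.6], [0, 0, 0], 0], [[0.3, 0.5, 0.5], [0, 0, 0], 0], [[0, 0, 0], [0, 0, 0], 0], [[0, 0, 0], [0, 0, 0], 0], [[0, 0, 0], [0, 0, 0], 0], [[0, 0, 0], [0, 0, 0], 0]])

```text
time: 13.35
ee_pos: [0.5505, 0.0899, 0.1746]
eef_rot: [0.793, 0.5, 0.332, 0.108]
ft_force: [-0.0, -0.1, -3.1]
width: 0.0116
grip_force: 60.0
```

Run:
```python
from bench import r
from h import *
import cv2
s=r.read_state();print(s["ee_pos"],s["ft_force"],s["width"],s["joint_positions"].round(2),abs(s["joint_vel"]).max())
Q=R.from_quat(s["eef_rot"])
ct=r.camera("top");d=np.array((-.06,-.05,.004))-[-.067,.005,.056];C=s["ee_pos"]+Q.apply([d[1],d[0],-d[2]])
u=proj(ct,C)[0].astype(int); print(u,C); cw=r.camera("wrist"); print(proj(cw,C)); cs=r.camera("scene"); 
t=ct["image"][u[1]-70:u[1]+50,u[0]-75:u[0]+75]
v=proj(cs,C)[0].astype(int);print(v)
g=cs["image"][v[1]-80:v[1]+40,v[0]-100:v[0]+50]
f=lambda a:cv2.convertScaleAbs(cv2.resize(a,(400,320),interpolation=cv2.INTER_CUBIC),alpha=1.5)
cv2.imwrite("pics/fin.png",np.hstack([f(t),f(cw["image"][130:420,200:560])]))
```

```text
[0.55052471 0.08994224 0.17461347] [-0.02040762 -0.0637154  -3.12020572] 0.011564585335242749 [ 0.67 -0.22 -0.81  2.29 -0.63  0.34 -0.11] 0.003292294597044799
[252 200] [0.57316456 0.04738854 0.11583746]
[[284.60062442 292.00931984]]
[287 185]
```

View pics/fin.png

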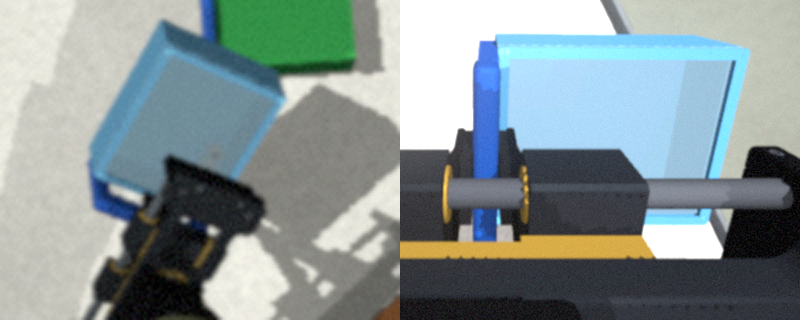

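Run:
```python
from bench import r
from h import *
s=r.read_state(); Q=R.from_quat(s["eef_rot"])
# tote frame rotation from tool
Rt=Q.as_matrix()@np.array([[0,1,0],[1,0,0],[0,0,-1]]).astype(float)
o=s["ee_pos"]-Rt@np.array([-.067,.005,.056])
ct=r.camera("top"); M=ct["cam_to_world"]; 
def tot(uv,z):
    d=M[:3,:3]@np.array([(uv[0]-ct["cx"])/f,(uv[1]-ct["cy"])/f,1])
    a=Rt.T@(M[:3,3]-o); b=Rt.T@d; return (a+b*(z-a[2])/b[2])*1000
f=210/np.tan(np.radians(ct["vertical_fov"]/2))
k=.375
for n,p,z in(("cap",(215,155),.013),("lid hinge +y",(165,25),.0495),("lid hinge -y",(283,98),.0495),("lid edge +y",(92,178),.0495)): print(n,tot((177+k*p[0],130+k*p[1]),z).round(1))
```

```text
cap [-21.  -41.3  13. ]
lid hinge +y [80.7 64.1 49.5]
lid hinge -y [ 64.5 -50.6  49.5]
lid edge +y [-63.5  54.7  49.5]
```

The visible cap is about 40 mm from corner_right, at rest against the −y wall. The other three are nearer the corner, hidden behind the gripper. The hold is steady, so I'm handing in.

```bash
python3 -c "
from bench import r
print(r.close_job())"
```

```text
the job is handed in; nothing more can be done
None
```

I handed the job in with the tote held about 11 cm up, lid shut and tipped 0.71 rad towards the dish-side corner (corner_right); one cap was measured about 40 mm from that corner, the other three were hidden by the gripper and assumed gathered there, and no verdict was returned.

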